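# Pack the lunch boxes, close them and stack them

### The arm

A 7-joint arm with a two-finger parallel gripper is mounted at the origin on the work surface. World frame = base frame: x ahead of the robot, y to its left, z up, the work surface at z = 0. Lengths are in m, angles in rad, forces in N, time in s.
With the tool pointing down it reaches from about 0.35 to 0.9 m from the base axis. Payload 8.1 kg.
Tool frame: the origin (TCP) lies on the centre line of the jaws, within the pads' length; the fingertips stand 11 mm ahead of it and the grasp point (between the pads) lies 8 mm behind it (arm.nose_length is the distance from the TCP to the fingertips, in m); z points along the fingers, y is the line along which they close (so a half turn about z gives the same grasp; the last joint's range is limited). The gripper opens to 92 mm and grips with 3 to 60 N. Pads are 19 mm wide; open, the fingers measure 130 mm over their backs; the gripper's body (75 mm by 190 mm) begins 47 mm behind the grasp point.
Start: joints at [-1.37, 0.434, 0.025, 1.573, -0.012, 1.134, -0.075], TCP at [0.187, 0.596, 0.238] pointing down, gripper open.
Joint ranges: [-2.62, 2.62], [-0.44, 2.09], [-1.27, 1.32], [0.08, 2.57], [-1.32, 4.46], [0.12, 2], [-2.74, 2.74]. Speed limits (rad/s): [2.22, 2.22, 3.01, 3.01, 3.14, 3.14, 3.14].

### API

Orientations are given as a rotation vector (axis times angle).
In Python, from cell import arm gives the robot as it stands.
- The arm moves only by the tool jog_arm, never from a script. Its argument "moves" is a list of rows, each a list of 4 numbers: the shift along the tool's x, y, z in m, then the turn about the tool's z in rad. In form: [[tx, ty, tz, spin], ...]. A call has 1 to 20 rows; each row is the pose to reach, as a shift and turn from the pose commanded when the call began, along the tool's axes at that moment; what a row does not reach only later rows make up. A row lasts 1/8 s, in which the tool goes at most 62.5 mm and 10.7 degrees, less where a joint would pass 70% of its speed; a pose out of reach is approached as far as the arm can. A call with a gripper value outside its range is refused whole. "hand" is the finger opening in m, from 0 to 0.0918, set as the call begins (left out, the last holds). The fingers move at their own pace and stop on an object; "newtons" is the grip in N (left out, the last holds). Time passes only in rows, so rows that repeat a pose let the fingers close. It gives the time, the measured TCP pose, the force, the opening and the grip force at its end, in the units of the state.
- arm.observe(): the state, without advancing time (a new reading comes with each control period).
- arm.get_image(name): name is "scene" or "side" or "wrist"; returns a dict with "color" (384x512x3 uint8, red, green, blue), "z_map" (384x512 float32, m along the optical axis (not along the pixel's ray), 0 where there is no reading), "fx", "fy", "cx", "cy" (pixels), "rvec" (rotation vector, rad) and "tvec" (3), from world to camera coordinates, as OpenCV has them. Camera axes: x right, y down, z forward; pixel columns grow to the right and rows downward; lengths in m; the calibration is good to about 2 mm. The wrist camera is an equidistant fisheye: a pixel r from the principal point sees the ray r / f radians off the axis. A picture is of the moment at which its call begins.
- arm.sign_off(): hands the job in; it is judged then, once.
The state is a dict: "clock": time; "joints": joint angles; "dq": joint speeds; "joint_efforts": joint torques, N m; "position": TCP position; "ee_rot": TCP orientation; "force": force on the tool from outside, world axes, zero at the start; "ft_torque": the same for the moment, N m; "width": opening from 0.0 (shut) to 1.0 (fully open); "gripper_force": force on a finger pad.
Only numpy, scipy, OpenCV 4.12 (cv2) and the standard library are available. Lean on these libraries where they do the work, as an engineer would, in place of code of your own. Each camera call takes 0.05 s, during which the arm holds its last target. There are 200 camera calls.

### The job

Pack the food for tomorrow: every bread roll into the yellow box and every green carton into the orange box (there may be none of one kind; that box is closed empty). Put each box's own lid fully on while it stands on the counter, and only when both boxes are packed and closed set the yellow box squarely on top of the blue box and then the orange box squarely on the yellow one, long sides in line. Do not shift the blue box, and leave the bowl and jar alone.

Things in the scene. Friction and masses are not known exactly. Their poses are not given: they have to be found in the camera images.
- box_yellow: open plastic lunch box, yellow, outside 150 (x) x 66 (y) x 46 (z) mm, walls and floor 4 mm thick, inside 142 x 58 mm. Origin: centre of its underside; x along its length, z up. Closed with its lid it is 68 mm high. Starts on the counter.
- box_orange: open plastic lunch box, orange, outside 150 (x) x 66 (y) x 46 (z) mm, walls and floor 4 mm thick, inside 142 x 58 mm. Origin: centre of its underside; x along its length, z up. Closed with its lid it is 68 mm high. Starts on the counter.
- lid_yellow: deep flat-topped lid of the yellow box, yellow plastic: slab 150 (x) x 62 (y) x 22 mm over a locating step 136 x 52 x 6 mm that drops inside the box rim (3 mm play each side); 28 mm high in all. Origin: centre of the step's underside; x along its length, z up. Fits either way round. Fully on, its origin is 40 mm above the box's. Starts step down; grip its long sides.
- lid_orange: deep flat-topped lid of the orange box, orange plastic: slab 150 (x) x 62 (y) x 22 mm over a locating step 136 x 52 x 6 mm that drops inside the box rim (3 mm play each side); 28 mm high in all. Origin: centre of the step's underside; x along its length, z up. Fits either way round. Fully on, its origin is 40 mm above the box's. Starts step down; grip its long sides.
- blue_box: closed, full storage box, blue with a white band, 160 (x) x 74 (y) x 60 (z) mm, flat top, 0.8 kg, the foot of the stack. Origin: centre of its underside; x along its length.
- roll1: bread roll, golden brown with pale cuts, 60 (x) x 34 (y) x 32 (z) mm, origin: centre of its underside, x along its length. May be absent. Belongs in the yellow box; two lie end to end in it.
- roll2: bread roll, golden brown with pale cuts, 60 (x) x 34 (y) x 32 (z) mm, origin: centre of its underside, x along its length. May be absent. Belongs in the yellow box; two lie end to end in it.
- carton1: small snack carton, green with a white band, 60 (x) x 34 (y) x 32 (z) mm, origin: centre of its underside, x along its length. May be absent. Belongs in the orange box; two lie end to end in it.
- carton2: small snack carton, green with a white band, 60 (x) x 34 (y) x 32 (z) mm, origin: centre of its underside, x along its length. May be absent. Belongs in the orange box; two lie end to end in it.
- bowl: blue ceramic bowl, 116 mm across, 55 mm high, a bystander. Origin: centre of its underside.
- jar: small glass jar with a red cap, 60 mm across, 75 mm high, a bystander. Origin: centre of its underside.

How it is judged:
On the way, in this order (a step that is already met when the one before it is completed fails the run):
1. all the food is in its boxes and both boxes are closed with their own lids, still on the counter (x of roll1 in the frame of box_yellow between -0.071 and 0.071 m and y of roll1 in the frame of box_yellow between -0.03 and 0.03 m and z of roll1 in the frame of box_yellow between -0.002 and 0.042 m and x of roll2 in the frame of box_yellow between -0.071 and 0.071 m and y of roll2 in the frame of box_yellow between -0.03 and 0.03 m and z of roll2 in the frame of box_yellow between -0.002 and 0.042 m and x of carton1 in the frame of box_orange between -0.071 and 0.071 m and y of carton1 in the frame of box_orange between -0.03 and 0.03 m and z of carton1 in the frame of box_orange between -0.002 and 0.042 m and x of carton2 in the frame of box_orange between -0.071 and 0.071 m and y of carton2 in the frame of box_orange between -0.03 and 0.03 m and z of carton2 in the frame of box_orange between -0.002 and 0.042 m and z of lid_yellow in the frame of box_yellow between 0.037 and 0.043 m and x of lid_yellow in the frame of box_yellow between -0.007 and 0.007 m and y of lid_yellow in the frame of box_yellow between -0.007 and 0.007 m and angle between the z axis of lid_yellow and the z axis of box_yellow, either way round below 0.035 rad and z of lid_orange in the frame of box_orange between 0.037 and 0.043 m and x of lid_orange in the frame of box_orange between -0.007 and 0.007 m and y of lid_orange in the frame of box_orange between -0.007 and 0.007 m and angle between the z axis of lid_orange and the z axis of box_orange, either way round below 0.035 rad and height (world z) of each of box_yellow, box_orange below 0.02 m and angle between each of box_yellow, box_orange's own z axis and vertical below 0.1 rad), for 0.2 s.
2. the closed yellow box stands squarely on the blue box (z of box_yellow in the frame of blue_box between 0.055 and 0.065 m and horizontal distance between box_yellow and blue_box below 0.015 m and angle between the x axis of box_yellow and the x axis of blue_box, either way round below 0.14 rad and angle between box_yellow's own z axis and vertical below 0.06 rad and z of lid_yellow in the frame of box_yellow between 0.037 and 0.043 m and x of lid_yellow in the frame of box_yellow between -0.007 and 0.007 m and y of lid_yellow in the frame of box_yellow between -0.007 and 0.007 m and angle between the z axis of lid_yellow and the z axis of box_yellow, either way round below 0.035 rad), for 0.2 s.
3. the closed orange box stands squarely on the yellow box (z of box_orange in the frame of box_yellow between 0.063 and 0.073 m and horizontal distance between box_orange and box_yellow below 0.015 m and angle between the x axis of box_orange and the x axis of box_yellow, either way round below 0.14 rad and angle between box_orange's own z axis and vertical below 0.06 rad and z of lid_orange in the frame of box_orange between 0.037 and 0.043 m and x of lid_orange in the frame of box_orange between -0.007 and 0.007 m and y of lid_orange in the frame of box_orange between -0.007 and 0.007 m and angle between the z axis of lid_orange and the z axis of box_orange, either way round below 0.035 rad), for 0.2 s.
At the end, for the whole second after the job is handed in: All food present is in its box; both lids fully on (level, within 3 mm of height, 7 mm of centre); yellow box on the blue one, orange on the yellow, each within 15 mm of centre and 0.14 rad of the one below; all at rest (all of step 2 and all of step 3 and x of roll1 in the frame of box_yellow between -0.071 and 0.071 m and y of roll1 in the frame of box_yellow between -0.03 and 0.03 m and z of roll1 in the frame of box_yellow between -0.002 and 0.042 m and x of roll2 in the frame of box_yellow between -0.071 and 0.071 m and y of roll2 in the frame of box_yellow between -0.03 and 0.03 m and z of roll2 in the frame of box_yellow between -0.002 and 0.042 m and x of carton1 in the frame of box_orange between -0.071 and 0.071 m and y of carton1 in the frame of box_orange between -0.03 and 0.03 m and z of carton1 in the frame of box_orange between -0.002 and 0.042 m and x of carton2 in the frame of box_orange between -0.071 and 0.071 m and y of carton2 in the frame of box_orange between -0.03 and 0.03 m and z of carton2 in the frame of box_orange between -0.002 and 0.042 m and linear speed of each of box_yellow, box_orange, lid_yellow, lid_orange below 0.03 m/s); the robot touches nothing.
It fails at once if the blue box is moved (distance of blue_box from where it was at the start of the episode above 0.03 m).
It fails at once if the bowl is moved (distance of bowl from where it was at the start of the episode above 0.03 m).
It fails at once if the jar is moved (distance of jar from where it was at the start of the episode above 0.03 m).
Of roll1, roll2, carton1, carton2 only 2 to 4 are there at a start; the rules pass over those that are not, and their reading is None.
At some moment in a run one of roll1, roll2, carton1, carton2, lid_yellow, lid_orange may be knocked a few centimetres aside while the robot is not near it.
It also fails if it takes over 210 s, if anything falls off the work surface, if the arm or the gripper's body presses on something with over 40 N, if the wrist force passes 120 N, or if a joint passes its speed limit or range.

## Working session

There is one attempt and no reset: what is moved stays moved. The work goes in short steps, Python scripts to look and compute and a tool call to move; the robot and the scene stay as the last step left them, time stands still between calls to the robot, and variables do not carry over. Pictures are saved under pics/ and viewed, at most 14 in all, crops included, and the job is handed in when it is done.

Besides the shell and the picture viewer there is one more tool, called after "Emit:" as name(argument=value, ...), one argument or row to a line, values as JSON. jog_arm: Moves the arm, as the interface text tells. Its arguments: {"type":"object","properties":{"moves":{"type":"array"},"hand":{"type":"number"},"newtons":{"type":"number"}},"required":["moves"]}

```bash
ls; mkdir -p pics
python3 - <<'E'
from cell import arm
import cv2,numpy as np
print(arm.observe())
ims=[]
for n in ("scene","side"):
    d=arm.get_image(n); print(n,d['fx'],d['fy'],d['cx'],d['cy'],d['rvec'],d['tvec'])
    R=cv2.Rodrigues(np.array(d['rvec']))[0]; print(-R.T@d['tvec'])
    cv2.imwrite(f'pics/{n}0.png',d['color'][:,:,::-1])
E
```

```text
pics
{'clock': 0.0, 'joints': array([-1.36960002,  0.43522035,  0.02497043,  1.57412022, -0.01159487,
        1.13397653, -0.0751057 ]), 'dq': array([-0.00036126,  0.00032915,  0.00041891,  0.00014752,  0.00060535,
        0.0009747 ,  0.00031487]), 'joint_efforts': array([ 4.54358387e-04, -6.67871761e+01,  9.85509753e-01, -3.14447594e+01,
       -6.04821090e-02,  4.27733653e-02,  1.61617663e-04]), 'position': array([0.18686993, 0.59588562, 0.23693762]), 'ee_rot': array([-4.75465624e-01, -3.10530965e+00,  2.47676723e-03]), 'force': array([0.2937596 , 0.52097964, 0.0121069 ]), 'ft_torque': array([-0.02499731,  0.0275697 ,  0.01084419]), 'gripper_force': 0.0, 'width': 0.9984947297673088}
scene 441.047833170773 441.047833170773 258.25428415714856 196.92338911989629 [ 1.84087596  1.96000907 -0.60394998] [ 0.0270933  -0.44554952  1.45847857]
[1.17434595 0.06577091 0.97107875]
side 458.26441216768586 458.26441216768586 260.9979682941946 186.75247543795507 [ 2.23839601 -0.29564922  0.1680834 ] [-0.54161142  0.13400242  1.08009447]
[ 0.30386561 -0.86780813  0.79528509]
```

View pics/scene0.png

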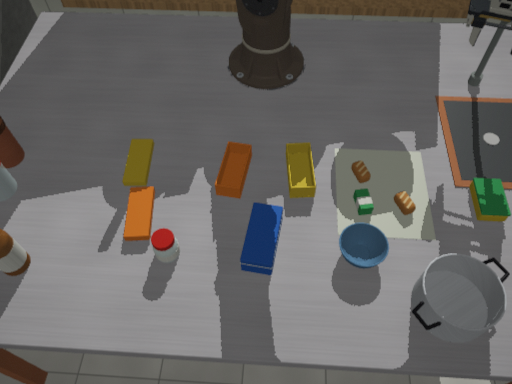

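View pics/side0.png

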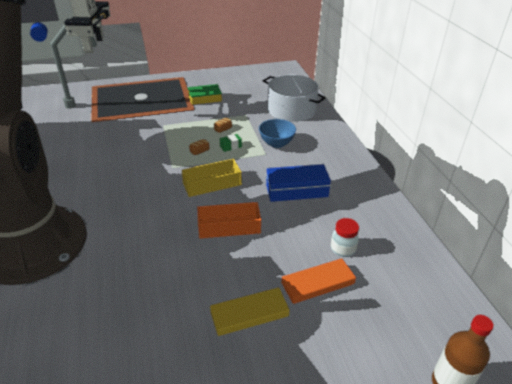

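The scene view shows the yellow box (300,170), orange box (234,170), blue box (262,238), yellow lid (139,162) and orange lid (140,213). The rolls are at (361,171) and (404,202), and there is one carton at (364,201). The green and yellow thing at (490,198) is a sponge. The side view agrees.

```bash
cat > h.py <<'E'
from cell import arm
import cv2,numpy as np
HSV={'yellow':((21,120,60),(33,255,255)),'orange':((3,170,90),(13,255,255)),'blue':((112,150,40),(128,255,255)),
 'green':((55,120,40),(85,255,255)),'roll':((8,90,60),(20,230,255)),'red':((0,200,80),(2,255,255)),'bowl':((98,110,40),(110,255,255))}
def cast(d,uv,z):
    "pixels -> world points on plane z"
    R=cv2.Rodrigues(np.array(d['rvec']))[0]; c=-R.T@d['tvec']
    uv=np.atleast_2d(uv).astype(float)
    r=np.c_[(uv[:,0]-d['cx'])/d['fx'],(uv[:,1]-d['cy'])/d['fy'],np.ones(len(uv))]@R
    return c+r*((z-c[2])/r[:,2])[:,None]
def cloud(d):
    R=cv2.Rodrigues(np.array(d['rvec']))[0]; v,u=np.mgrid[:384,:512]; Z=d['z_map'].astype(float)
    p=np.stack([(u-d['cx'])/d['fx']*Z,(v-d['cy'])/d['fy']*Z,Z],-1)-np.asarray(d['tvec'])
    return p@R
def mask(d,c):
    m=cv2.inRange(cv2.cvtColor(d['color'],cv2.COLOR_RGB2HSV),*HSV[c])
    return cv2.morphologyEx(m,cv2.MORPH_CLOSE,np.ones((3,3)))
def rect(p):
    (x,y),(w,h),a=cv2.minAreaRect((p[:,:2]*1000).astype(np.float32))
    if w<h: w,h,a=h,w,a+90
    return round(x),round(y),round(w),round(h),round((a+90)%180-90,1)
def blobs(d,c,minpx=40):
    m=mask(d,c); P=cloud(d); n,l,s,_=cv2.connectedComponentsWithStats(m)
    for i in range(1,n):
        if s[i,4]<minpx: continue
        p=P[(l==i)&(d['z_map']>0)]; 
        if len(p)<20: continue
        zt=np.percentile(p[:,2],97)
        t=p[p[:,2]>zt-.006]
        if not(.2<t[:,0].mean()<.95 and abs(t[:,1].mean())<.7): continue
        yield s[i,:5].tolist(),round(zt*1000),rect(t)
def look(cams=("scene","side"),cols=HSV):
    for n in cams:
        d=arm.get_image(n)
        for c in cols:
            for b in blobs(d,c): print(n,c,*b)
E
python3 - <<'E'
from h import *
look()
d=arm.get_image('scene');P=cloud(d)
for uv in [(200,120),(375,185),(420,220),(340,180)]: print(uv,P[uv[1],uv[0]])
E
```

```text
scene yellow [123, 139, 31, 47, 1113] 31 (449, -326, 149, 62, 3.2)
scene yellow [286, 143, 30, 55, 1411] 47 (454, 116, 152, 66, 6.2)
scene yellow [469, 181, 38, 40, 317] 27 (534, 574, 123, 55, 31.0)
scene orange [215, 142, 36, 56, 1398] 47 (464, -61, 152, 66, -7.6)
scene orange [130, 187, 19, 6, 62] 32 (546, -302, 47, 15, -75.8)
scene orange [124, 187, 30, 53, 150] 28 (619, -262, 157, 55, -15.7)
scene green [473, 178, 37, 38, 1024] 41 (522, 596, 110, 70, -0.1)
scene green [354, 189, 15, 11, 97] 36 (527, 275, 32, 21, -75.7)
scene green [358, 204, 15, 11, 125] 34 (567, 283, 32, 14, -78.4)
scene roll [436, 96, 76, 91, 1027] 7 (302, 640, 340, 227, -0.4)
scene roll [0, 127, 24, 41, 669] 111 (444, -663, 39, 9, -4.4)
scene roll [215, 141, 37, 58, 1501] 47 (462, -61, 155, 66, -7.8)
scene roll [352, 161, 18, 22, 272] 35 (449, 279, 52, 25, 25.7)
scene roll [502, 182, 10, 7, 63] 6 (460, 665, 25, 23, -8.7)
scene roll [123, 186, 32, 55, 1413] 31 (611, -288, 150, 63, 6.2)
scene roll [394, 191, 21, 24, 322] 35 (544, 382, 55, 29, 22.2)
scene roll [0, 229, 13, 29, 264] 131 (752, -536, 33, 10, 21.1)
s
[... 962 characters left out ...]
.9)
side roll [190, 140, 19, 15, 212] 36 (445, 276, 51, 25, 19.6)
side roll [197, 202, 65, 37, 2010] 48 (462, -59, 149, 72, -7.7)
side roll [281, 258, 75, 46, 1975] 32 (609, -287, 150, 63, 6.2)
side roll [445, 328, 44, 47, 1472] 167 (752, -565, 24, 10, -50.0)
side red [337, 219, 21, 18, 294] 79 (707, -202, 48, 45, 63.6)
side red [472, 316, 20, 20, 296] 193 (758, -561, 27, 26, 43.3)
side bowl [260, 120, 36, 27, 739] 57 (686, 264, 113, 110, 48.5)
side bowl [266, 165, 63, 34, 839] 64 (667, 26, 156, 71, -7.0)
(200, 120) [ 0.26642144 -0.18455619 -0.00301434]
(375, 185) [ 0.4772736   0.31845063 -0.00159768]
(420, 220) [0.58236423 0.42214682 0.00229595]
(340, 180) [0.46832764 0.2251541  0.00156421]
```

```bash
cat >> h.py <<'E'
from scipy.spatial.transform import Rotation as Ro
def yaw():
    v=Ro.from_rotvec(arm.observe()['ee_rot']).as_matrix(); return np.degrees(np.arctan2(v[1,0],v[0,0])),v
def to(*wps):
    "waypoints (x,y,z mm, yaw deg mod 180) -> rows from the pose now"
    s=arm.observe(); a,R=yaw()
    print('t',round(s['clock'],1),'pos',(s['position']*1000).round(1),'yaw',round(a,1),'tilt',round(np.degrees(np.arccos(-R[2,2])),2),'q7',round(s['joints'][6],2),'F',s['force'].round(1),'w',round(s['width']*91.8,1))
    for x,y,z,w in wps:
        dl=R.T@(np.array([x,y,z])/1000-s['position']); dy=(w-a+90)%180-90
        print((x,y,z,w),'->',dl.round(4),round(-np.radians(dy),3))
E
python3 -c "
from h import *
to((447,278,110,22.5),(447,278,28,22.5))"
```

```text
t 0.2 pos [186.9 596.2 237.4] yaw 162.6 tilt 0.04 q7 -0.08 F [-0.6  0.1  0.5] w 91.6
(447, 278, 110, 22.5) -> [-0.3433 -0.2257  0.1276] -0.697
(447, 278, 28, 22.5) -> [-0.3433 -0.2256  0.2096] -0.697
```

Emit:
jog_arm(
  moves=[
    [-0.343,-0.226,0.128,-0.697],
    [-0.343,-0.226,0.128,-0.697],
    [-0.343,-0.226,0.128,-0.697],
    [-0.343,-0.226,0.128,-0.697],
    [-0.343,-0.226,0.128,-0.697],
    [-0.343,-0.226,0.128,-0.697],
    [-0.343,-0.226,0.128,-0.697],
    [-0.343,-0.226,0.128,-0.697],
    [-0.343,-0.226,0.128,-0.697],
    [-0.343,-0.226,0.128,-0.697],
    [-0.343,-0.226,0.128,-0.697],
    [-0.343,-0.226,0.17,-0.697],
    [-0.343,-0.226,0.21,-0.697],
    [-0.343,-0.226,0.21,-0.697],
    [-0.343,-0.226,0.21,-0.697],
  ],
  hand=0.0918,
  newtons=12,
)

```text
clock: 2.12
position: [0.447, 0.2789, 0.0289]
ee_rot: [-0.614, 3.08, 0.001]
force: [0.8, -0.3, 1.2]
width: 1.002
gripper_force: 0.0
```

Run:
```python
from h import *
t=np.radians(5.9);f=lambda s:(453+s*np.cos(t),117+s*np.sin(t))
print(f(-34),f(34))
x,y=f(-34)
d=arm.get_image('wrist');cv2.imwrite('pics/w1.png',d['color'][:,:,::-1])
to((447,278,28,22.5),(447,278,130,22.5),(x,y,130,5.9),(x,y,60,5.9))
```

```text
(np.float64(419.1801042180161), np.float64(113.50505374923361)) (np.float64(486.8198957819839), np.float64(120.49494625076639))
t 2.2 pos [447.4 279.1  29.3] yaw -157.4 tilt 0.13 q7 1.27 F [-0.   0.4 -0.2] w 91.4
(447, 278, 28, 22.5) -> [ 0.0008 -0.0008  0.0013] 0.001
(447, 278, 130, 22.5) -> [ 0.0006 -0.0007 -0.1007] 0.001
(np.float64(419.1801042180161), np.float64(113.50505374923361), 130, 5.9) -> [ 0.0894 -0.142  -0.101 ] 0.291
(np.float64(419.1801042180161), np.float64(113.50505374923361), 60, 5.9) -> [ 0.0895 -0.142  -0.031 ] 0.291
```

View pics/w1.png

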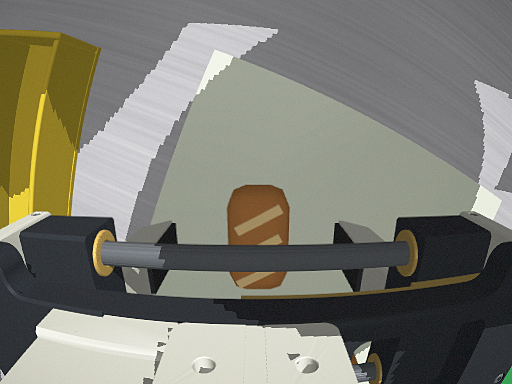

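The wrist view shows the roll centred between the pads at about (259,235), and it is well aligned. I'll grip it and carry it over.

Emit:
jog_arm(
  moves=[
    [0,0,0,0],
    [0,0,0,0],
    [0,0,0,0],
    [0,0,0,0],
    [0,0,0,0],
    [0,0,-0.05,0],
    [0,0,-0.101,0],
    [0.045,-0.071,-0.101,0.15],
    [0.0895,-0.142,-0.101,0.291],
    [0.0895,-0.142,-0.101,0.291],
    [0.0895,-0.142,-0.101,0.291],
    [0.0895,-0.142,-0.101,0.291],
    [0.0895,-0.142,-0.07,0.291],
    [0.0895,-0.142,-0.05,0.291],
    [0.0895,-0.142,-0.05,0.291],
  ],
  hand=0.02,
)

```text
clock: 4.05
position: [0.4177, 0.1138, 0.0766]
ee_rot: [0.164, -3.135, 0.001]
force: [-0.7, 0.3, 0.8]
width: 0.218
gripper_force: 0.0
```

Run:
```python
from h import *
t=np.radians(5.9);f=lambda s:(453+s*np.cos(t),117+s*np.sin(t))
look(cols=('yellow','roll'))
d=arm.get_image('side');cv2.imwrite('pics/s1.png',cv2.resize(d['color'][90:250,120:360,::-1],None,fx=3,fy=3))
x,y=f(-34)
to((x,y,60,5.9))
```

```text
scene yellow [123, 139, 31, 47, 1111] 31 (449, -326, 149, 63, 3.5)
scene yellow [286, 143, 30, 55, 1299] 47 (454, 115, 151, 66, 5.9)
scene yellow [469, 181, 38, 40, 317] 27 (535, 573, 122, 54, 31.1)
scene roll [436, 96, 76, 91, 1023] 7 (303, 639, 342, 225, -0.2)
scene roll [0, 127, 24, 41, 670] 112 (444, -664, 37, 7, -7.3)
scene roll [215, 141, 37, 58, 1500] 47 (462, -61, 155, 67, -7.5)
scene roll [352, 161, 18, 22, 272] 34 (450, 276, 51, 28, 21.9)
scene roll [502, 182, 10, 7, 63] 7 (460, 664, 23, 21, 84.3)
scene roll [123, 186, 32, 55, 1408] 31 (610, -288, 152, 63, 6.8)
scene roll [394, 191, 21, 24, 322] 35 (543, 382, 55, 29, 26.6)
scene roll [0, 229, 13, 29, 264] 131 (754, -537, 42, 8, 21.1)
scene roll [6, 254, 24, 22, 131] 23 (773, -537, 53, 14, -27.1)
side yellow [210, 95, 12, 7, 73] 30 (552, 566, 35, 13, 5.9)
side yellow [182, 159, 60, 38, 1465] 48 (452, 116, 149, 68, 6.2)
side yellow [211, 288, 78, 47, 2259] 32 (446, -326, 150, 62, 3.2)
side roll [92, 78, 87, 44, 677] 10 (263, 457, 670, 289, 87.4)
side roll [214, 118, 18, 14, 173] 37 (540, 379, 47, 24, 26.7)
side roll [197, 202, 64, 37, 1999] 48 (462, -59, 149, 71, -7.5)
side roll [281, 258, 75, 46, 1973] 32 (609, -287, 152, 63, 6.5)
side roll [445, 328, 44, 47, 1471] 167 (752, -565, 24, 9, -52.5)
t 4.2 pos [418.9 113.5  78.3] yaw -174.1 tilt 0.05 q7 1.32 F [-1.1 -1.1 -0.1] w 20.1
(np.float64(419.1801042180161), np.float64(113.50505374923361), 60, 5.9) -> [-0.0003 -0.      0.0183] 0.0
```

View pics/s1.png

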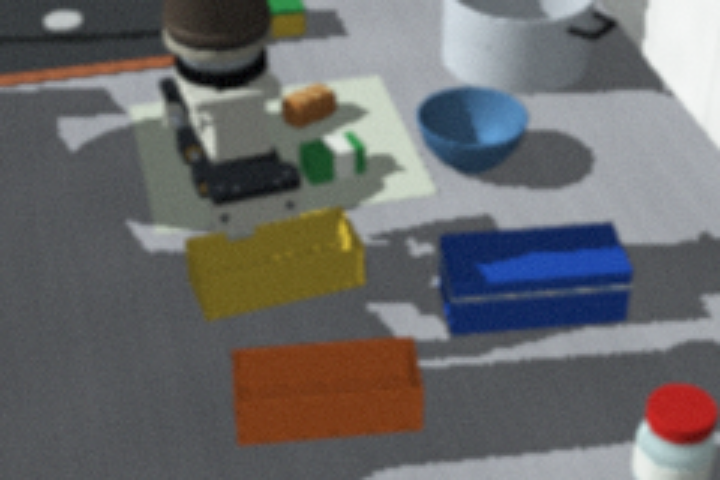

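The crop shows the gripper over the yellow box with nothing in it. The roll is still at its old place, hidden behind the hand: I lifted before the fingers had closed. I'll go back with a narrower opening.

Run:
```python
from h import *
to((448,277.5,110,22.5),(448,277.5,24,22.5))
```

```text
t 4.2 pos [418.9 113.5  78.3] yaw -174.1 tilt 0.05 q7 1.32 F [-1.1 -1.1 -0.1] w 20.1
(448, 277.5, 110, 22.5) -> [-0.0459  0.1601 -0.0316] -0.289
(448, 277.5, 24, 22.5) -> [-0.0458  0.1601  0.0544] -0.289
```

Emit:
jog_arm(
  moves=[
    [0,0,-0.032,0],
    [-0.046,0.16,-0.032,-0.289],
    [-0.046,0.16,-0.032,-0.289],
    [-0.046,0.16,-0.032,-0.289],
    [-0.046,0.16,-0.032,-0.289],
    [-0.046,0.16,-0.032,-0.289],
    [-0.046,0.16,-0.032,-0.289],
    [-0.046,0.16,0.015,-0.289],
    [-0.046,0.16,0.054,-0.289],
    [-0.046,0.16,0.054,-0.289],
    [-0.046,0.16,0.054,-0.289],
  ],
  hand=0.06,
)

```text
clock: 5.58
position: [0.4485, 0.2763, 0.025]
ee_rot: [-0.609, 3.081, 0.0]
force: [0.5, -0.0, 0.3]
width: 0.655
gripper_force: 0.0
```

Emit:
jog_arm(
  moves=[
    [0,0,0,0],
    [0,0,0,0],
    [0,0,0,0],
    [0,0,0,0],
    [0,0,0,0],
    [0,0,0,0],
    [0,0,0,0],
    [0,0,0,0],
  ],
  hand=0.015,
  newtons=20,
)

```text
clock: 6.58
position: [0.4481, 0.2768, 0.0243]
ee_rot: [-0.61, 3.081, 0.001]
force: [-0.5, 0.2, 7.1]
width: 0.367
gripper_force: 20.0
```

Run:
```python
from h import *
t=np.radians(5.9);f=lambda s:(453+s*np.cos(t),117+s*np.sin(t))
x,y=f(-34)
to((448,277.5,130,22.5),(x,y,130,5.9),(x,y,60,5.9))
```

```text
t 6.6 pos [448.1 276.8  24.3] yaw -157.6 tilt 0.06 q7 1.27 F [-0.5  0.2  7.1] w 33.7
(448, 277.5, 130, 22.5) -> [-0.0003  0.0007 -0.1057] -0.001
(np.float64(419.1801042180161), np.float64(113.50505374923361), 130, 5.9) -> [ 0.0889 -0.1399 -0.1058] 0.288
(np.float64(419.1801042180161), np.float64(113.50505374923361), 60, 5.9) -> [ 0.089  -0.14   -0.0358] 0.288
```

Emit:
jog_arm(
  moves=[
    [0,0,-0.035,0],
    [0,0,-0.07,0],
    [0,0,-0.106,0],
    [0.03,-0.045,-0.106,0.1],
    [0.06,-0.09,-0.106,0.2],
    [0.089,-0.14,-0.106,0.288],
    [0.089,-0.14,-0.106,0.288],
    [0.089,-0.14,-0.106,0.288],
    [0.089,-0.14,-0.07,0.288],
    [0.089,-0.14,-0.035,0.288],
    [0.089,-0.14,-0.035,0.288],
    [0.089,-0.14,-0.035,0.288],
  ],
)

```text
clock: 8.07
position: [0.4194, 0.1141, 0.0594]
ee_rot: [-0.164, 3.137, 0.001]
force: [0.4, 0.1, 0.4]
width: 0.369
gripper_force: 20.0
```

Run:
```python
from h import *
look(cols=('yellow','roll'))
d=arm.get_image('wrist');cv2.imwrite('pics/w2.png',d['color'][:,:,::-1])
t=np.radians(5.9);f=lambda s:(453+s*np.cos(t),117+s*np.sin(t))
x,y=f(-34)
to((x,y,58,5.9))
```

```text
scene yellow [123, 139, 31, 47, 1110] 31 (448, -327, 148, 63, 3.1)
scene yellow [286, 148, 30, 50, 997] 47 (474, 118, 111, 66, 6.1)
scene yellow [469, 181, 38, 40, 317] 27 (534, 572, 122, 54, 29.4)
scene roll [436, 96, 76, 91, 1024] 7 (302, 640, 339, 228, -0.2)
scene roll [0, 127, 24, 41, 668] 112 (443, -663, 38, 8, -2.6)
scene roll [215, 141, 37, 58, 1499] 47 (463, -62, 153, 68, -7.6)
scene roll [294, 143, 13, 21, 237] 71 (432, 112, 57, 32, 1.2)
scene roll [502, 182, 10, 7, 63] 6 (460, 665, 25, 21, 88.2)
scene roll [123, 186, 32, 55, 1407] 32 (610, -287, 150, 62, 6.2)
scene roll [394, 191, 21, 24, 322] 34 (542, 383, 51, 28, 25.3)
scene roll [0, 229, 13, 29, 264] 131 (754, -537, 40, 9, 19.6)
scene roll [6, 254, 24, 22, 131] 24 (774, -538, 56, 15, -29.0)
side yellow [210, 95, 12, 7, 75] 32 (499, 345, 471, 35, 76.5)
side yellow [182, 159, 60, 38, 1178] 48 (452, 115, 150, 70, 6.9)
side yellow [211, 288, 78, 48, 2261] 32 (446, -327, 149, 62, 3.1)
side roll [92, 78, 84, 44, 662] 9 (258, 459, 678, 291, 85.9)
side roll [215, 119, 17, 13, 168] 36 (538, 381, 51, 24, 30.4)
side roll [187, 167, 24, 13, 108] 68 (394, 75, 88, 7, 88.2)
side roll [197, 202, 65, 37, 1995] 48 (462, -60, 149, 70, -8.2)
side roll [281, 258, 75, 46, 1977] 32 (609, -288, 151, 64, 6.7)
side roll [445, 329, 44, 46, 1472] 167 (752, -565, 24, 11, -50.0)
t 8.2 pos [419.8 113.8  59.9] yaw -174.1 tilt 0.13 q7 1.32 F [-0.2  0.2  0. ] w 33.9
(np.float64(419.1801042180161), np.float64(113.50505374923361), 58, 5.9) -> [ 0.0006 -0.0002  0.0019] 0.001
```

View pics/w2.png

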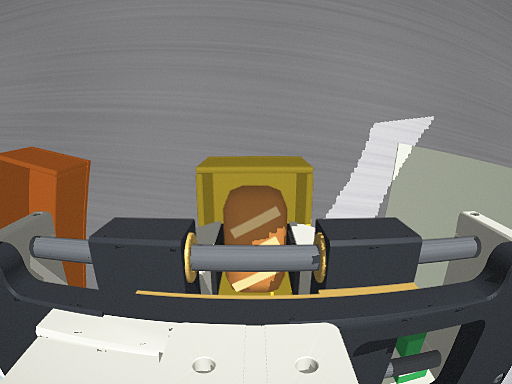

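Run:
```python
from h import *
d=arm.get_image('scene');P=cloud(d);m=mask(d,'roll');
for r in range(142,166,1):
    s=[(P[r,c]*1000).round().astype(int).tolist() for c in (298,301,304) if m[r,c]]
    print(r,s)
```

```text
142 []
143 [[400, 123, 68]]
144 [[405, 107, 68], [405, 115, 68], [405, 123, 69]]
145 [[407, 107, 67], [406, 115, 66], [405, 123, 65]]
146 [[412, 107, 68], [410, 115, 67], [409, 123, 65]]
147 [[414, 107, 67], [413, 115, 67], [415, 123, 69]]
148 [[420, 107, 69], [419, 115, 69], [416, 123, 66]]
149 [[422, 107, 68], [420, 115, 67], [422, 123, 69]]
150 [[427, 107, 70], [424, 115, 67], [420, 124, 63]]
151 [[428, 107, 68], [425, 116, 64], [428, 123, 69]]
152 [[431, 108, 67], [432, 115, 68], [432, 123, 68]]
153 [[434, 108, 66], [434, 115, 67], [431, 124, 64]]
154 [[438, 108, 68], [438, 116, 67], [435, 124, 64]]
155 [[441, 108, 67], [442, 116, 68], [441, 123, 68]]
156 [[444, 108, 66], [445, 116, 68], [442, 124, 65]]
157 [[444, 108, 62], [447, 116, 66], [444, 124, 63]]
158 [[446, 108, 60], [448, 116, 64], [445, 124, 61]]
159 [[448, 108, 59], [449, 116, 61], [448, 124, 60]]
160 [[450, 109, 57], [448, 116, 55], [446, 124, 53]]
161 [[448, 109, 50], [448, 117, 50], [447, 125, 49]]
162 [[448, 109, 46], [447, 117, 45], [443, 125, 40]]
163 [[446, 110, 39], [447, 117, 40]]
164 []
165 []
```

The roll's end sits at x≈449, so it is centred where I wanted it. I'll release it and go on to roll B.

Run:
```python
from h import *
to((420,114,110,5.9),(542,381.5,110,25),(542,381.5,25,25))
```

```text
t 8.3 pos [419.7 113.6  59.8] yaw -174.1 tilt 0.12 q7 1.32 F [-0.1  0.3 -0.2] w 34.1
(420, 114, 110, 5.9) -> [-0.0005  0.0004 -0.0502] 0.0
(542, 381.5, 110, 25) -> [-0.1494  0.2538 -0.0498] -0.333
(542, 381.5, 25, 25) -> [-0.1493  0.2538  0.0352] -0.333
```

Emit:
jog_arm(
  moves=[
    [0,0,0.002,0],
    [0,0,0.002,0],
    [0,0,0.002,0],
    [0,0,-0.05,0],
    [-0.15,0.254,-0.05,-0.333],
    [-0.15,0.254,-0.05,-0.333],
    [-0.15,0.254,-0.05,-0.333],
    [-0.15,0.254,-0.05,-0.333],
    [-0.15,0.254,-0.05,-0.333],
    [-0.15,0.254,-0.05,-0.333],
    [-0.15,0.254,-0.05,-0.333],
    [-0.15,0.254,-0.05,-0.333],
    [-0.15,0.254,-0.05,-0.333],
    [-0.15,0.254,0,-0.333],
    [-0.15,0.254,0.034,-0.333],
    [-0.15,0.254,0.034,-0.333],
    [-0.15,0.254,0.034,-0.333],
  ],
  hand=0.06,
)

```text
clock: 10.4
position: [0.5428, 0.3815, 0.0263]
ee_rot: [-0.679, 3.066, 0.001]
force: [-0.0, 0.8, 0.7]
width: 0.654
gripper_force: 0.0
```

Emit:
jog_arm(
  moves=[
    [0,0,0,0],
    [0,0,0,0],
    [0,0,0,0],
    [0,0,0,0],
    [0,0,0,0],
    [0,0,0,0],
    [0,0,0,0],
    [0,0,0,0],
  ],
  hand=0.015,
)

```text
clock: 11.4
position: [0.5422, 0.3816, 0.0254]
ee_rot: [-0.68, 3.066, 0.001]
force: [-1.0, -0.2, 6.4]
width: 0.367
gripper_force: 20.0
```

Run:
```python
from h import *
look(cols=('yellow','roll'))
d=arm.get_image('scene');cv2.imwrite('pics/s2.png',cv2.resize(d['color'][120:280,100:440,::-1],None,fx=2.3,fy=2.3))
t=np.radians(5.9);f=lambda s:(453+s*np.cos(t),117+s*np.sin(t))
x,y=f(34)
to((542,381.5,130,25),(x,y,130,5.9),(x,y,58,5.9))
```

```text
scene yellow [123, 139, 31, 47, 1110] 31 (448, -326, 147, 63, 3.2)
scene yellow [286, 143, 30, 55, 1158] 47 (455, 115, 151, 65, 6.2)
scene yellow [469, 181, 38, 40, 317] 27 (535, 574, 123, 53, 31.1)
scene roll [491, 98, 21, 5, 80] 384 (549, 446, 5, 0, -44.7)
scene roll [0, 127, 24, 41, 668] 112 (447, -663, 40, 8, -5.8)
scene roll [215, 141, 37, 58, 1502] 47 (463, -61, 151, 67, -7.6)
scene roll [448, 146, 25, 41, 340] 218 (563, 414, 19, 1, -35.8)
scene roll [293, 150, 14, 21, 249] 39 (424, 113, 51, 28, 8.7)
scene roll [502, 182, 10, 7, 63] 6 (460, 665, 26, 21, -83.5)
scene roll [123, 186, 32, 55, 1408] 31 (611, -288, 152, 62, 6.6)
scene roll [399, 198, 14, 17, 146] 96 (591, 349, 11, 3, 31.0)
scene roll [0, 229, 13, 29, 264] 130 (752, -537, 41, 10, 21.3)
scene roll [6, 254, 24, 22, 131] 23 (774, -539, 58, 18, -30.0)
side yellow [189, 96, 16, 8, 66] 35 (477, 489, 160, 18, -87.5)
side yellow [183, 159, 59, 38, 1404] 48 (453, 117, 150, 72, 4.2)
side yellow [210, 288, 79, 48, 2264] 32 (446, -327, 150, 63, 3.2)
side roll [92, 78, 102, 44, 895] 9 (304, 657, 340, 263, -0.1)
side roll [215, 119, 11, 14, 104] 36 (530, 379, 40, 22, 78.0)
side roll [188, 172, 22, 10, 140] 47 (423, 86, 40, 28, 49.3)
side roll [197, 202, 65, 37, 2001] 48 (462, -60, 149, 69, -8.0)
side roll [281, 258, 75, 46, 1972] 32 (608, -288, 150, 63, 6.6)
side roll [445, 328, 44, 47, 1478] 166 (752, -565, 24, 9, -48.3)
t 11.6 pos [542.2 381.6  25.4] yaw -155.0 tilt 0.05 q7 1.29 F [-1.5 -1.2  6.6] w 33.7
(542, 381.5, 130, 25) -> [ 1.000e-04  1.000e-04 -1.046e-01] -0.0
(np.float64(486.8198957819839), np.float64(120.49494625076639), 130, 5.9) -> [ 0.1604 -0.2132 -0.1048] 0.333
(np.float64(486.8198957819839), np.float64(120.49494625076639), 58, 5.9) -> [ 0.1605 -0.2132 -0.0328] 0.333
```

View pics/s2.png

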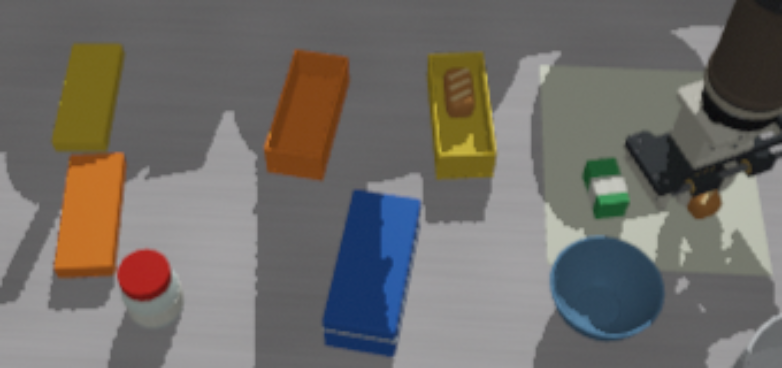

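The crop shows roll A lying flat in the yellow box at about (458,90), and roll B gripped. I'll carry roll B to the other end of the box.

Emit:
jog_arm(
  moves=[
    [0,0,-0.035,0],
    [0,0,-0.07,0],
    [0,0,-0.106,0],
    [0.04,-0.053,-0.106,0.1],
    [0.08,-0.107,-0.106,0.2],
    [0.12,-0.16,-0.106,0.3],
    [0.158,-0.214,-0.106,0.333],
    [0.158,-0.214,-0.106,0.333],
    [0.158,-0.214,-0.106,0.333],
    [0.158,-0.214,-0.106,0.333],
    [0.158,-0.214,-0.07,0.333],
    [0.158,-0.214,-0.033,0.333],
    [0.158,-0.214,-0.033,0.333],
    [0.158,-0.214,-0.033,0.333],
  ],
)

```text
clock: 13.3
position: [0.4898, 0.1217, 0.0585]
ee_rot: [-0.164, 3.137, 0.001]
force: [1.5, 0.3, 0.2]
width: 0.364
gripper_force: 20.0
```

Run:
```python
from h import *
look(cols=('green',))
d=arm.get_image('scene');P=cloud(d);m=mask(d,'roll');
for r in range(145,185,2):
    s=[(P[r,c]*1000).round().astype(int).tolist() for c in (296,299,302,305) if m[r,c]]
    if s: print(r,s)
m=cv2.inRange(P,np.array([.5,.23,.027]),np.array([.6,.33,.05])); print(rect(P[m>0]),m.sum()//255)
to((546,279,110,12),(546,279,25,12))
```

```text
scene green [473, 178, 37, 38, 1026] 41 (520, 597, 110, 69, -0.1)
scene green [354, 189, 15, 11, 97] 34 (526, 274, 31, 21, -77.5)
scene green [358, 204, 15, 11, 124] 34 (567, 282, 32, 12, -82.5)
side green [188, 86, 16, 11, 136] 43 (491, 597, 72, 54, 84.0)
159 [[511, 107, 137], [425, 129, 31]]
161 [[435, 112, 34], [434, 120, 33], [435, 128, 35]]
167 [[480, 119, 66], [479, 126, 66]]
169 [[487, 111, 67], [486, 119, 66], [487, 126, 68]]
171 [[501, 103, 76], [490, 111, 63], [491, 119, 64], [492, 127, 67]]
173 [[502, 104, 70], [499, 111, 66], [496, 119, 63], [497, 127, 65]]
175 [[500, 104, 58], [503, 112, 63], [505, 119, 66], [504, 127, 65]]
177 [[503, 104, 54], [512, 112, 66], [509, 119, 63], [510, 127, 65]]
179 [[504, 105, 46], [515, 112, 62], [517, 119, 66], [513, 127, 60]]
181 [[510, 105, 46], [519, 112, 58], [519, 120, 59], [516, 127, 56]]
183 [[521, 113, 52], [521, 120, 53], [520, 128, 53]]
(543, 279, 62, 35, 11.5) 281
t 13.4 pos [490.2 121.2  59. ] yaw -174.1 tilt 0.14 q7 1.37 F [ 0.8 -0.6 -0.8] w 34.2
(546, 279, 110, 12) -> [-0.072   0.1512 -0.0507] -0.106
(546, 279, 25, 12) -> [-0.0718  0.1512  0.0343] -0.106
```

Emit:
jog_arm(
  moves=[
    [0,0,0.001,0],
    [0,0,0.001,0],
    [0,0,0.001,0],
    [0,0,-0.05,0],
    [-0.035,0.075,-0.05,-0.05],
    [-0.071,0.151,-0.05,-0.106],
    [-0.071,0.151,-0.05,-0.106],
    [-0.071,0.151,-0.05,-0.106],
    [-0.071,0.151,-0.05,-0.106],
    [-0.071,0.151,-0.05,-0.106],
    [-0.071,0.151,0,-0.106],
    [-0.071,0.151,0.034,-0.106],
    [-0.071,0.151,0.034,-0.106],
    [-0.071,0.151,0.034,-0.106],
  ],
  hand=0.06,
)

```text
clock: 15.2
position: [0.5451, 0.2778, 0.0251]
ee_rot: [-0.326, 3.123, 0.001]
force: [0.6, 0.4, 0.5]
width: 0.659
gripper_force: 0.0
```

Emit:
jog_arm(
  moves=[
    [0,0,0,0],
    [0,0,0,0],
    [0,0,0,0],
    [0,0,0,0],
    [0,0,0,0],
    [0,0,0,0],
    [0,0,0,0],
    [0,0,0,0],
  ],
  hand=0.015,
)

```text
clock: 16.2
position: [0.5445, 0.2783, 0.0243]
ee_rot: [-0.328, 3.124, 0.001]
force: [-1.4, -0.5, 5.4]
width: 0.367
gripper_force: 20.0
```

Run:
```python
from h import *
look(cols=('yellow','orange'))
d=arm.get_image('scene');P=cloud(d);m=mask(d,'roll')
m[:150]=0;m[190:]=0;m[:,:285]=0;m[:,318:]=0
q=P[m>0]; n,l=cv2.connectedComponents(m)
for i in range(1,n):
    q=P[l==i]; print(len(q),rect(q[q[:,2]>.02]),np.percentile(q[:,2],[5,50,95]).round(3))
to((463,-61,130,-7.7),(463,-61,58,-7.7))
```

```text
scene yellow [123, 139, 31, 47, 1110] 32 (449, -326, 149, 62, 3.4)
scene yellow [286, 143, 30, 55, 959] 47 (454, 115, 152, 66, 6.2)
scene yellow [469, 181, 38, 40, 317] 28 (535, 574, 122, 52, 30.9)
scene orange [215, 142, 36, 56, 1405] 47 (464, -61, 151, 66, -7.9)
scene orange [130, 187, 18, 6, 55] 31 (545, -303, 44, 15, -73.9)
scene orange [124, 228, 26, 12, 97] 27 (681, -277, 63, 20, -64.5)
side yellow [189, 95, 27, 10, 164] 124 (502, 364, 26, 5, 23.3)
side yellow [183, 159, 59, 38, 1266] 48 (452, 116, 150, 70, 6.2)
side yellow [211, 288, 78, 48, 2263] 32 (446, -326, 149, 62, 3.3)
side orange [198, 203, 63, 35, 1859] 48 (462, -61, 146, 70, -8.0)
side orange [282, 259, 73, 44, 1819] 32 (608, -289, 150, 60, 6.2)
side orange [446, 328, 38, 45, 1058] 170 (750, -566, 20, 8, -55.3)
446 (786, 104, 780, 46, -2.2) [0.017 0.034 0.038]
t 16.4 pos [544.5 278.3  24.3] yaw -168.0 tilt 0.05 q7 1.24 F [-1.3 -0.1  5.9] w 33.6
(463, -61, 130, -7.7) -> [ 0.1501 -0.315  -0.1059] 0.344
(463, -61, 58, -7.7) -> [ 0.1502 -0.315  -0.0339] 0.344
```

Emit:
jog_arm(
  moves=[
    [0,0,-0.035,0],
    [0,0,-0.07,0],
    [0,0,-0.106,0],
    [0.021,-0.045,-0.106,0.05],
    [0.043,-0.09,-0.106,0.1],
    [0.064,-0.135,-0.106,0.15],
    [0.086,-0.18,-0.106,0.2],
    [0.107,-0.225,-0.106,0.25],
    [0.129,-0.27,-0.106,0.3],
    [0.15,-0.315,-0.106,0.344],
    [0.15,-0.315,-0.106,0.344],
    [0.15,-0.315,-0.106,0.344],
    [0.15,-0.315,-0.07,0.344],
    [0.15,-0.315,-0.034,0.344],
    [0.15,-0.315,-0.034,0.344],
    [0.15,-0.315,-0.034,0.344],
  ],
)

```text
clock: 18.35
position: [0.4636, -0.0605, 0.0585]
ee_rot: [0.209, 3.134, 0.0]
force: [0.2, -0.6, -0.5]
width: 0.367
gripper_force: 20.0
```

Run:
```python
from h import *
look(cols=('yellow','orange'))
to((463,-61,58,-7.7),(447.5,-326.5,110,3.2),(447.5,-326.5,20,3.2))
```

```text
scene yellow [123, 139, 31, 47, 1110] 31 (448, -326, 149, 63, 3.0)
scene yellow [286, 143, 30, 55, 963] 47 (455, 115, 152, 66, 6.1)
scene yellow [469, 181, 38, 40, 317] 27 (534, 574, 122, 53, 31.0)
scene orange [215, 158, 35, 40, 668] 47 (492, -65, 93, 66, -7.4)
scene orange [130, 187, 18, 6, 54] 31 (546, -303, 44, 13, -79.4)
scene orange [124, 187, 30, 53, 144] 29 (619, -262, 156, 53, -15.4)
side yellow [189, 96, 17, 8, 106] 315 (421, -66, 6, 2, 64.2)
side yellow [182, 164, 34, 33, 667] 120 (435, -22, 106, 6, 83.9)
side yellow [210, 288, 79, 48, 2258] 32 (446, -326, 149, 62, 3.7)
side orange [198, 203, 63, 35, 1285] 48 (462, -60, 146, 70, -7.5)
side orange [282, 260, 73, 43, 1820] 32 (608, -289, 149, 61, 5.9)
side orange [446, 328, 39, 45, 1055] 170 (751, -566, 21, 9, -52.3)
t 18.4 pos [464.  -60.8  59. ] yaw 172.3 tilt 0.13 q7 1.57 F [-0.2  0.2 -0.3] w 34.0
(463, -61, 58, -7.7) -> [ 0.001  -0.0003  0.001 ] 0.0
(447.5, -326.5, 110, 3.2) -> [-0.0193 -0.2655 -0.0511] -0.19
(447.5, -326.5, 20, 3.2) -> [-0.0191 -0.2655  0.0389] -0.19
```

Emit:
jog_arm(
  moves=[
    [0,0,0,0],
    [0,0,0,0],
    [0,0,0,0],
    [0,0,-0.05,0],
    [-0.019,-0.265,-0.051,-0.19],
    [-0.019,-0.265,-0.051,-0.19],
    [-0.019,-0.265,-0.051,-0.19],
    [-0.019,-0.265,-0.051,-0.19],
    [-0.019,-0.265,-0.051,-0.19],
    [-0.019,-0.265,-0.051,-0.19],
    [-0.019,-0.265,-0.051,-0.19],
    [-0.019,-0.265,-0.051,-0.19],
  ],
  hand=0.0918,
)

```text
clock: 19.95
position: [0.4467, -0.3244, 0.1087]
ee_rot: [-0.091, 3.14, 0.001]
force: [0.3, 0.3, -0.0]
width: 1.001
gripper_force: 0.0
```

Run:
```python
from h import *
look(cols=('yellow','orange'))
d=arm.get_image('side');cv2.imwrite('pics/s3.png',cv2.resize(d['color'][120:250,150:350,::-1],None,fx=3,fy=3))
to((447.5,-326.5,20,3.2))
```

```text
scene yellow [123, 139, 31, 47, 1081] 31 (448, -317, 150, 81, 3.5)
scene yellow [286, 143, 30, 55, 959] 47 (455, 115, 152, 66, 6.1)
scene yellow [469, 181, 38, 40, 317] 27 (536, 574, 122, 52, 31.8)
scene orange [215, 142, 36, 56, 975] 47 (464, -61, 151, 66, -7.5)
scene orange [124, 187, 29, 53, 888] 31 (612, -287, 148, 62, 6.2)
side yellow [182, 161, 43, 36, 923] 49 (400, -79, 487, 107, 80.7)
side yellow [211, 295, 78, 41, 1872] 32 (446, -327, 150, 61, 2.7)
side orange [198, 206, 26, 32, 582] 47 (421, -56, 68, 62, 82.1)
side orange [287, 259, 68, 44, 1747] 32 (572, -310, 240, 99, 27.4)
side orange [446, 328, 39, 44, 1049] 171 (751, -566, 21, 8, -51.4)
t 20.1 pos [ 446.5 -325.3  108.8] yaw -176.7 tilt 0.02 q7 2.26 F [-0.4  1.3 -0.4] w 92.1
(447.5, -326.5, 20, 3.2) -> [-0.0009 -0.0013  0.0888] 0.001
```

View pics/s3.png

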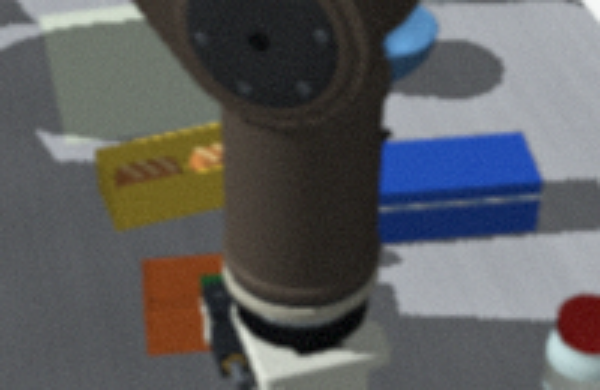

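The side crop shows both rolls in the yellow box at about (145,170) and (205,158), and a bit of green inside the orange box at (210,285). I'll descend on the yellow lid.

Emit:
jog_arm(
  moves=[
    [-0.001,-0.001,0.045,0],
    [-0.001,-0.001,0.089,0],
    [-0.001,-0.001,0.089,0],
    [-0.001,-0.001,0.089,0],
  ],
)

```text
clock: 20.6
position: [0.4478, -0.3276, 0.0209]
ee_rot: [-0.087, 3.14, -0.001]
force: [0.0, -0.7, -0.0]
width: 0.997
gripper_force: 0.0
```

Emit:
jog_arm(
  moves=[
    [0,0,0,0],
    [0,0,0,0],
    [0,0,0,0],
    [0,0,0,0],
    [0,0,0,0],
    [0,0,0,0],
    [0,0,0,0],
    [0,0,0,0],
  ],
  hand=0.045,
  newtons=25,
)

```text
clock: 21.6
position: [0.4474, -0.3274, 0.0202]
ee_rot: [-0.087, 3.14, -0.0]
force: [-1.0, 0.5, 5.8]
width: 0.674
gripper_force: 25.0
```

Run:
```python
from h import *
look(cols=('yellow',))
to((447.5,-326.5,150,3.2),(453.5,116,150,6.1),(453.5,116,75,6.1))
```

```text
scene yellow [138, 135, 16, 9, 63] 118 (460, -299, 21, 6, 47.0)
scene yellow [286, 143, 30, 55, 963] 47 (453, 115, 151, 66, 6.1)
scene yellow [122, 148, 27, 38, 778] 75 (474, -318, 19, 9, -87.5)
scene yellow [469, 181, 38, 40, 318] 28 (535, 572, 122, 56, 31.0)
side yellow [182, 166, 32, 31, 522] 49 (402, -96, 486, 57, 88.9)
side yellow [272, 289, 17, 28, 164] 32 (502, -353, 119, 33, 72.8)
side yellow [211, 299, 33, 37, 854] 33 (398, -344, 90, 56, 89.5)
t 21.7 pos [ 447.4 -327.4   20.2] yaw -176.8 tilt 0.03 q7 2.29 F [-1.2  1.4  6.8] w 62.0
(447.5, -326.5, 150, 3.2) -> [-0.0002  0.0009 -0.1298] -0.001
(453.5, 116, 150, 6.1) -> [-0.0306  0.4423 -0.1299] -0.051
(453.5, 116, 75, 6.1) -> [-0.0306  0.4424 -0.0549] -0.051
```

Emit:
jog_arm(
  moves=[
    [0,0,-0.04,0],
    [0,0,-0.08,0],
    [0,0,-0.12,0],
    [0,0,-0.13,0],
    [-0.003,0.05,-0.13,0],
    [-0.007,0.1,-0.13,0],
    [-0.01,0.15,-0.13,0],
    [-0.014,0.2,-0.13,0],
    [-0.017,0.25,-0.13,-0.02],
    [-0.021,0.3,-0.13,-0.02],
    [-0.024,0.35,-0.13,-0.051],
    [-0.028,0.4,-0.13,-0.051],
    [-0.0305,0.442,-0.13,-0.051],
    [-0.0305,0.442,-0.13,-0.051],
    [-0.0305,0.442,-0.13,-0.051],
    [-0.0305,0.442,-0.1,-0.051],
    [-0.0305,0.442,-0.067,-0.051],
    [-0.0305,0.442,-0.067,-0.051],
    [-0.0305,0.442,-0.067,-0.051],
  ],
)

```text
clock: 24.08
position: [0.4537, 0.1149, 0.0874]
ee_rot: [-0.164, 3.137, -0.0]
force: [1.2, 0.1, -1.0]
width: 0.669
gripper_force: 25.0
```

Run:
```python
from h import *
for n in('scene','side'):
    d=arm.get_image(n);P=cloud(d);m=mask(d,'yellow')
    q=P[(m>0)&(P[...,1]>.02)&(P[...,1]<.25)&(P[...,0]<.6)]
    for a,b in((0,.052),(.066,.1)):
        t=q[(q[:,2]>a)&(q[:,2]<b)]; print(n,a,len(t),rect(t), t[:,0].max().round(3),t[:,1].min().round(3))
    cv2.imwrite(f'pics/l_{n}.png',d['color'][:,:,::-1])
a=cv2.imread('pics/l_scene.png')[120:220,240:360];b=cv2.imread('pics/l_side.png')[130:230,150:270]
cv2.imwrite('pics/l1.png',cv2.resize(np.hstack([a,b]),None,fx=3.3,fy=3.3))
to((453.5,116,60.3,6.1))
```

```text
scene 0 425 (479, 117, 104, 65, 6.2) 0.533 0.08
scene 0.066 876 (471, 115, 119, 61, 5.1) 0.531 0.084
side 0 936 (486, 135, 239, 121, 31.4) 0.558 0.075
side 0.066 680 (452, 114, 150, 65, 5.3) 0.528 0.075
t 24.2 pos [454.1 115.5  87.9] yaw -174.0 tilt 0.11 q7 1.32 F [-0.5 -0.5 -0.7] w 61.8
(453.5, 116, 60.3, 6.1) -> [0.0006 0.0005 0.0276] -0.001
```

View pics/l1.png

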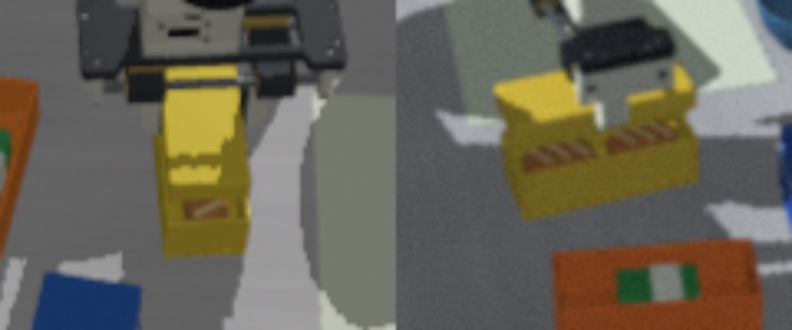

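The lid hovers centred over the yellow box. Both rolls are flat inside it and the carton is in the orange box, centred. I'll lower the lid.

Emit:
jog_arm(
  moves=[
    [0.0005,0,0.01,0],
    [0.0005,0,0.018,0],
    [0.0005,0,0.022,0],
    [0.0005,0,0.025,0],
    [0.0005,0,0.027,0],
    [0.0005,0,0.027,0],
    [0.0005,0,0.027,0],
  ],
)

```text
clock: 25.05
position: [0.4527, 0.1156, 0.0601]
ee_rot: [-0.167, 3.137, 0.0]
force: [-2.0, 0.7, 6.8]
width: 0.668
gripper_force: 25.0
```

```bash
python3 -c "
from h import *
to((453.5,116,60.2,6.1),(453.5,116,140,6.1))"
```

```text
t 25.1 pos [452.7 115.6  60.1] yaw -173.9 tilt 0.01 q7 1.32 F [-2.   0.7  6.8] w 61.3
(453.5, 116, 60.2, 6.1) -> [-0.0008  0.0003 -0.0001] -0.0
(453.5, 116, 140, 6.1) -> [-0.0008  0.0003 -0.0799] -0.0
```

Emit:
jog_arm(
  moves=[
    [0,0,0,0],
    [0,0,0,0],
    [0,0,0,0],
    [0,0,0,0],
    [0,0,-0.04,0],
    [0,0,-0.08,0],
  ],
  hand=0.0918,
)

```text
clock: 25.8
position: [0.4523, 0.1154, 0.1404]
ee_rot: [0.166, -3.136, 0.001]
force: [1.4, 0.6, 0.2]
width: 1.0
gripper_force: 0.0
```

Run:
```python
from h import *
look(cols=('yellow','orange','bowl'))
to((610,-288,140,6.2),(610,-288,20,6.2))
```

```text
scene yellow [316, 108, 17, 5, 42] 229 (432, 157, 36, 6, -84.5)
scene yellow [286, 137, 30, 61, 1536] 71 (453, 113, 150, 62, 5.9)
scene yellow [469, 181, 38, 40, 317] 28 (538, 574, 119, 51, 31.9)
scene orange [215, 142, 36, 56, 993] 47 (464, -61, 152, 66, -7.5)
scene orange [130, 187, 18, 6, 55] 31 (547, -303, 45, 15, -82.1)
scene orange [124, 187, 30, 53, 143] 29 (618, -262, 157, 54, -15.2)
scene bowl [240, 203, 43, 72, 2149] 63 (672, 28, 159, 74, -7.5)
scene bowl [340, 224, 48, 44, 1652] 55 (686, 264, 111, 109, -2.4)
side yellow [181, 153, 61, 44, 1875] 72 (451, 115, 150, 66, 6.3)
side orange [198, 203, 63, 35, 1544] 47 (462, -62, 146, 71, -7.6)
side orange [282, 259, 73, 44, 1818] 32 (608, -289, 150, 61, 6.1)
side orange [446, 327, 38, 46, 1044] 171 (750, -565, 20, 6, -55.1)
side bowl [260, 120, 36, 27, 740] 57 (687, 264, 113, 107, 71.2)
side bowl [274, 166, 56, 34, 688] 64 (687, 22, 118, 72, -6.4)
side bowl [266, 174, 11, 18, 54] 63 (600, 36, 18, 16, 47.1)
t 25.9 pos [455.  116.4 143.2] yaw -173.9 tilt 0.37 q7 1.32 F [0.3 0.3 0.5] w 91.9
(610, -288, 140, 6.2) -> [-0.1113 -0.4185  0.0032] -0.002
(610, -288, 20, 6.2) -> [-0.1106 -0.4187  0.1232] -0.002
```

The yellow lid is fully on: its top reads 71 mm with the usual +3 mm bias. Next is the orange lid.

Emit:
jog_arm(
  moves=[
    [-0.112,-0.419,0.0,0],
    [-0.112,-0.419,0.0,0],
    [-0.112,-0.419,0.0,0],
    [-0.112,-0.419,0.0,0],
    [-0.112,-0.419,0.0,0],
    [-0.112,-0.419,0.0,0],
    [-0.112,-0.419,0.0,0],
    [-0.112,-0.419,0.0,0],
    [-0.112,-0.419,0.0,0],
    [-0.112,-0.419,0.0,0],
    [-0.112,-0.419,0.0,0],
    [-0.112,-0.419,0.0,0],
    [-0.112,-0.419,0.07,0],
    [-0.112,-0.419,0.07,0],
    [-0.112,-0.419,0.07,0],
  ],
)

```text
clock: 27.78
position: [0.6085, -0.2891, 0.0702]
ee_rot: [0.167, -3.137, -0.0]
force: [-0.4, 0.2, 1.1]
width: 0.999
gripper_force: 0.0
```

Run:
```python
from h import *
look(cols=('orange',))
to((610,-288,20,6.2))
```

```text
scene orange [215, 142, 36, 56, 972] 47 (464, -61, 150, 66, -7.6)
scene orange [124, 204, 29, 36, 151] 30 (656, -263, 98, 48, -30.8)
side orange [198, 203, 63, 35, 1552] 47 (463, -61, 146, 69, -7.9)
side orange [282, 266, 73, 37, 1266] 32 (600, -294, 140, 108, 29.6)
side orange [446, 327, 38, 46, 1043] 171 (750, -565, 20, 8, -54.7)
t 27.9 pos [ 609.7 -289.8   71.8] yaw -173.9 tilt 0.16 q7 2.11 F [ 0.6 -0.6  0.5] w 91.9
(610, -288, 20, 6.2) -> [-0.0003  0.0018  0.0518] -0.002
```

Emit:
jog_arm(
  moves=[
    [0,0.001,0.03,0],
    [0,0.001,0.051,0],
    [0,0.001,0.051,0],
    [0,0.001,0.051,0],
  ],
)

```text
clock: 28.38
position: [0.609, -0.2886, 0.0197]
ee_rot: [-0.166, 3.136, -0.001]
force: [-0.3, 0.1, 0.2]
width: 1.0
gripper_force: 0.0
```

Emit:
jog_arm(
  moves=[
    [0,0,0,0],
    [0,0,0,0],
    [0,0,0,0],
    [0,0,0,0],
    [0,0,0,0],
    [0,0,0,0],
    [0,0,0,0],
    [0,0,0,0],
  ],
  hand=0.045,
)

```text
clock: 29.38
position: [0.6085, -0.2882, 0.0189]
ee_rot: [-0.167, 3.137, -0.0]
force: [-2.1, 1.2, 5.2]
width: 0.673
gripper_force: 25.0
```

Run:
```python
from h import *
look(cols=('orange',))
to((610,-288,150,6.2),(463.5,-61,150,-7.7),(463.5,-61,86,-7.7))
```

```text
scene orange [215, 142, 36, 56, 971] 47 (465, -61, 150, 66, -7.8)
scene orange [124, 210, 28, 30, 382] 32 (649, -283, 74, 61, 5.3)
side orange [198, 203, 63, 35, 1546] 47 (463, -60, 147, 71, -8.2)
side orange [282, 268, 38, 35, 866] 33 (569, -307, 91, 69, -87.4)
side orange [446, 328, 38, 45, 1070] 171 (750, -565, 20, 6, -56.6)
t 29.5 pos [ 608.5 -288.2   19. ] yaw -173.9 tilt 0.02 q7 2.12 F [-1.5  0.8  5.4] w 61.8
(610, -288, 150, 6.2) -> [-0.0015 -0.     -0.131 ] -0.002
(463.5, -61, 150, -7.7) -> [ 0.1201  0.2412 -0.1311] 0.24
(463.5, -61, 86, -7.7) -> [ 0.1201  0.2412 -0.0671] 0.24
```

Emit:
jog_arm(
  moves=[
    [0,0,-0.04,0],
    [0,0,-0.08,0],
    [0,0,-0.12,0],
    [0,0,-0.131,0],
    [0.024,0.048,-0.131,0.05],
    [0.048,0.097,-0.131,0.1],
    [0.072,0.145,-0.131,0.15],
    [0.097,0.193,-0.131,0.2],
    [0.121,0.241,-0.131,0.24],
    [0.121,0.241,-0.131,0.24],
    [0.121,0.241,-0.131,0.24],
    [0.121,0.241,-0.1,0.24],
    [0.121,0.241,-0.067,0.24],
    [0.121,0.241,-0.067,0.24],
    [0.121,0.241,-0.067,0.24],
    [0.121,0.241,-0.067,0.24],
  ],
)

```text
clock: 31.48
position: [0.4635, -0.0617, 0.0868]
ee_rot: [0.211, 3.133, 0.0]
force: [-0.7, 0.3, -0.2]
width: 0.673
gripper_force: 25.0
```

Run:
```python
from h import *
for n in('scene','side'):
    d=arm.get_image(n);P=cloud(d);m=mask(d,'orange')
    q=P[(m>0)&(P[...,1]>-.15)&(P[...,1]<.03)&(P[...,0]<.6)]
    for a,b in((0.03,.052),(.07,.1)):
        t=q[(q[:,2]>a)&(q[:,2]<b)]; print(n,a,len(t),rect(t), t[:,0].max().round(3),t[:,1].min().round(3))
to((462.5,-61,60,-7.7))
```

```text
scene 0.03 185 (492, -65, 94, 66, -7.3) 0.542 -0.103
scene 0.07 821 (469, -63, 148, 62, -7.0) 0.544 -0.101
side 0.03 383 (460, -78, 146, 36, -8.0) 0.533 -0.104
side 0.07 709 (464, -65, 147, 64, -7.9) 0.538 -0.104
t 31.6 pos [463.3 -61.5  86.6] yaw 172.3 tilt 0.1 q7 1.53 F [-0.  -0.1 -0.5] w 61.9
(462.5, -61, 60, -7.7) -> [0.0009 0.0004 0.0266] 0.0
```

Emit:
jog_arm(
  moves=[
    [0.002,0,0.01,0],
    [0.002,0,0.018,0],
    [0.002,0,0.022,0],
    [0.002,0,0.025,0],
    [0.002,0,0.0275,0],
    [0.002,0,0.0275,0],
    [0.002,0,0.0275,0],
  ],
)

```text
clock: 32.45
position: [0.4606, -0.0611, 0.0586]
ee_rot: [0.21, 3.134, 0.0]
force: [-2.3, 0.0, 6.2]
width: 0.673
gripper_force: 25.0
```

Emit:
jog_arm(
  moves=[
    [0,0,0,0],
    [0,0,0,0],
    [0,0,0,0],
    [0,0,0,0],
    [0,0,-0.04,0],
    [0,0,-0.09,0],
    [0,0,-0.09,0],
    [0,0,-0.09,0],
  ],
  hand=0.0918,
)

```text
clock: 33.45
position: [0.4604, -0.061, 0.1481]
ee_rot: [0.21, 3.134, 0.0]
force: [-0.4, 0.3, -0.8]
width: 1.0
gripper_force: 0.0
```

Run:
```python
from h import *
look(cols=('yellow','orange','bowl'))
to((452.5,115,140,6.1),(452.5,115,26,6.1))
```

```text
scene yellow [286, 137, 30, 61, 1537] 71 (453, 114, 149, 62, 5.7)
scene yellow [469, 181, 38, 40, 317] 27 (535, 574, 122, 53, 31.9)
scene orange [215, 137, 36, 61, 1507] 71 (464, -62, 149, 61, -7.5)
scene bowl [240, 203, 43, 72, 2145] 63 (672, 28, 157, 74, -6.9)
scene bowl [340, 224, 48, 44, 1652] 55 (686, 264, 111, 110, -51.4)
side yellow [189, 96, 15, 9, 94] 354 (419, -58, 14, 1, -87.8)
side yellow [181, 158, 42, 39, 995] 73 (399, 5, 296, 80, 81.9)
side orange [197, 197, 64, 41, 2223] 72 (461, -62, 145, 63, -9.2)
side orange [446, 328, 38, 45, 1035] 170 (750, -565, 19, 9, -59.3)
side bowl [260, 120, 35, 28, 739] 57 (685, 263, 113, 104, 71.7)
side bowl [266, 174, 15, 22, 82] 62 (590, 26, 45, 4, 84.4)
side bowl [280, 179, 21, 22, 93] 61 (644, -3, 40, 15, 11.3)
side bowl [302, 180, 25, 18, 178] 59 (696, -10, 54, 8, -10.8)
t 33.5 pos [459.8 -61.  147.3] yaw 172.3 tilt 0.11 q7 1.51 F [-0.3 -0.5 -0.3] w 91.6
(452.5, 115, 140, 6.1) -> [0.0307 0.1734 0.0073] -0.24
(452.5, 115, 26, 6.1) -> [0.0304 0.1735 0.1213] -0.24
```

Both lids read 71 mm, so both boxes are closed. I'll pick up the yellow box.

Emit:
jog_arm(
  moves=[
    [0.03,0.174,0.007,-0.24],
    [0.03,0.174,0.007,-0.24],
    [0.03,0.174,0.007,-0.24],
    [0.03,0.174,0.007,-0.24],
    [0.03,0.174,0.007,-0.24],
    [0.03,0.174,0.007,-0.24],
    [0.03,0.174,0.007,-0.24],
    [0.03,0.174,0.05,-0.24],
    [0.03,0.174,0.09,-0.24],
    [0.03,0.174,0.121,-0.24],
    [0.03,0.174,0.121,-0.24],
    [0.03,0.174,0.121,-0.24],
  ],
)

```text
clock: 35.05
position: [0.4547, 0.1152, 0.0281]
ee_rot: [-0.165, 3.136, 0.0]
force: [0.5, -0.8, 0.3]
width: 0.998
gripper_force: 0.0
```

Emit:
jog_arm(
  moves=[
    [0,0,0,0],
    [0,0,0,0],
    [0,0,0,0],
    [0,0,0,0],
    [0,0,0,0],
    [0,0,0,0],
    [0,0,0,0],
    [0,0,0,0],
  ],
  hand=0.05,
  newtons=35,
)

```text
clock: 36.05
position: [0.4544, 0.1157, 0.0278]
ee_rot: [-0.167, 3.136, 0.001]
force: [-1.4, 1.0, 7.3]
width: 0.715
gripper_force: 35.0
```

Run:
```python
from h import *
look(cols=('yellow',))
d=arm.get_image('scene');P=cloud(d)
m=cv2.inRange(P,np.array([.56,-.05,.055]),np.array([.78,.1,.07]));print(rect(P[m>0]))
to((670,27,180,-7.4),(670,27,100,-7.4),(670,27,87,-7.4))
```

```text
scene yellow [283, 155, 32, 43, 1025] 101 (483, 102, 65, 17, -81.2)
scene yellow [469, 181, 38, 40, 317] 27 (535, 573, 121, 53, 31.5)
side yellow [181, 154, 61, 43, 1101] 72 (452, 97, 148, 97, 4.1)
(670, 28, 163, 74, -7.0)
t 36.2 pos [454.4 115.7  27.8] yaw -173.9 tilt 0.06 q7 1.32 F [-1.4 -0.2  7.5] w 65.9
(670, 27, 180, -7.4) -> [-0.2051 -0.111  -0.1521] 0.235
(670, 27, 100, -7.4) -> [-0.205  -0.1111 -0.0721] 0.235
(670, 27, 87, -7.4) -> [-0.205  -0.1111 -0.0591] 0.235
```

Emit:
jog_arm(
  moves=[
    [0,0,-0.03,0],
    [0,0,-0.07,0],
    [0,0,-0.11,0],
    [0,0,-0.145,0],
    [0,0,-0.15,0],
    [-0.035,-0.019,-0.152,0.04],
    [-0.07,-0.037,-0.152,0.08],
    [-0.105,-0.056,-0.152,0.12],
    [-0.14,-0.074,-0.152,0.16],
    [-0.175,-0.093,-0.152,0.2],
    [-0.206,-0.111,-0.152,0.235],
    [-0.206,-0.111,-0.152,0.235],
    [-0.206,-0.111,-0.152,0.235],
    [-0.206,-0.111,-0.12,0.235],
    [-0.206,-0.111,-0.085,0.235],
    [-0.206,-0.111,-0.072,0.235],
    [-0.206,-0.111,-0.072,0.235],
  ],
)

```text
clock: 38.33
position: [0.6698, 0.0273, 0.0987]
ee_rot: [-0.201, -3.133, 0.0]
force: [-0.2, 0.4, -1.7]
width: 0.72
gripper_force: 35.0
```

Run:
```python
from h import *
d=arm.get_image('scene');P=cloud(d);cv2.imwrite('pics/st1.png',cv2.resize(d['color'][140:290,200:330,::-1],None,fx=3,fy=3))
for a,b in((.055,.068),(.13,.15)):
    m=cv2.inRange(P,np.array([.56,-.05,a]),np.array([.78,.1,b]));p=P[m>0];print(a,rect(p),p.max(0))
d=arm.get_image('side');cv2.imwrite('pics/st2.png',cv2.resize(d['color'][110:230,220:350,::-1],None,fx=3,fy=3))
a,b=cv2.imread('pics/st1.png'),cv2.imread('pics/st2.png');b=np.pad(b,((0,90),(0,0),(0,0)))
cv2.imwrite('pics/st.png',np.hstack([a,b]))
to((671,27,87,-7.4))
```

```text
0.055 (708, 23, 87, 74, -7.1) [0.75401952 0.06522622 0.06522638]
0.13 (671, 21, 147, 68, -7.6) [0.74761534 0.06314644 0.14774891]
t 38.4 pos [671.3  27.1 100.5] yaw 172.6 tilt 0.1 q7 1.4 F [ 0.5 -0.2 -1.3] w 65.9
(671, 27, 87, -7.4) -> [ 0.0003 -0.0001  0.0135] 0.001
```

View pics/st.png

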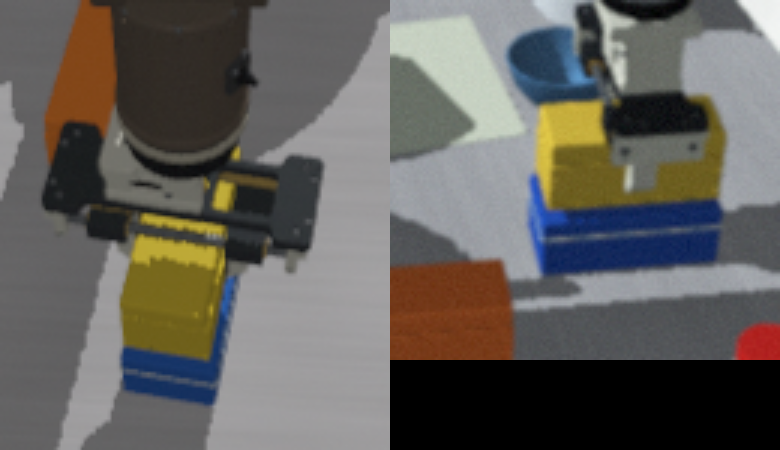

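The yellow box hovers square over the blue one. I'll set it down.

Emit:
jog_arm(
  moves=[
    [0,0,0.005,0],
    [0,0,0.009,0],
    [0,0,0.011,0],
    [0,0,0.012,0],
    [0,0,0.012,0],
    [0,0,0.012,0],
  ],
)

```text
clock: 39.17
position: [0.6706, 0.0268, 0.0879]
ee_rot: [0.202, 3.135, 0.0]
force: [-4.0, -0.9, 5.0]
width: 0.717
gripper_force: 35.0
```

Emit:
jog_arm(
  moves=[
    [0,0,0,0],
    [0,0,0,0],
    [0,0,0,0],
    [0,0,0,0],
    [0,0,-0.04,0],
    [0,0,-0.1,0],
    [0,0,-0.13,0],
    [0,0,-0.13,0],
    [0,0,-0.13,0],
  ],
  hand=0.0918,
)

```text
clock: 40.3
position: [0.6701, 0.0269, 0.2164]
ee_rot: [-0.202, -3.134, 0.0]
force: [0.0, 0.0, -0.4]
width: 1.0
gripper_force: 0.0
```

Run:
```python
from h import *
look(cols=('yellow','orange'))
to((462,-61.5,210,-7.7),(462,-61.5,140,-7.7),(462,-61.5,27,-7.7))
```

```text
scene yellow [275, 164, 20, 6, 52] 304 (659, 71, 34, 4, 85.9)
scene yellow [469, 181, 38, 40, 317] 27 (536, 573, 123, 53, 30.9)
scene yellow [240, 188, 41, 74, 2144] 131 (670, 24, 150, 62, -7.9)
scene orange [226, 137, 7, 11, 50] 199 (627, -38, 3, 0, 44.0)
scene orange [216, 187, 17, 10, 105] 36 (536, -82, 27, 4, 85.5)
side yellow [189, 95, 33, 10, 217] 31 (515, 566, 108, 26, -11.4)
side yellow [269, 146, 62, 37, 2039] 132 (668, 24, 149, 67, -9.6)
side orange [197, 198, 64, 40, 2213] 72 (461, -63, 145, 62, -8.6)
side orange [446, 328, 37, 45, 1023] 170 (750, -565, 18, 7, -58.6)
t 40.4 pos [669.8  26.9 215.7] yaw 172.6 tilt 0.15 q7 1.39 F [-0.8 -0.3  0.1] w 91.1
(462, -61.5, 210, -7.7) -> [ 0.1948 -0.1143  0.0062] 0.006
(462, -61.5, 140, -7.7) -> [ 0.1946 -0.1143  0.0762] 0.006
(462, -61.5, 27, -7.7) -> [ 0.1943 -0.1142  0.1892] 0.006
```

Yellow is set down: its lid top reads 131 mm and it is centred at about (670,25). Next is the orange box.

Emit:
jog_arm(
  moves=[
    [0.194,-0.114,0.006,0.006],
    [0.194,-0.114,0.006,0.006],
    [0.194,-0.114,0.006,0.006],
    [0.194,-0.114,0.006,0.006],
    [0.194,-0.114,0.006,0.006],
    [0.194,-0.114,0.006,0.006],
    [0.194,-0.114,0.006,0.006],
    [0.194,-0.114,0.05,0.006],
    [0.194,-0.114,0.1,0.006],
    [0.194,-0.114,0.15,0.006],
    [0.194,-0.114,0.188,0.006],
    [0.194,-0.114,0.188,0.006],
    [0.194,-0.114,0.188,0.006],
  ],
)

```text
clock: 42.02
position: [0.4646, -0.0611, 0.03]
ee_rot: [0.211, 3.134, 0.0]
force: [0.2, 0.4, -0.4]
width: 1.001
gripper_force: 0.0
```

Emit:
jog_arm(
  moves=[
    [0,0,0,0],
    [0,0,0,0],
    [0,0,0,0],
    [0,0,0,0],
    [0,0,0,0],
    [0,0,0,0],
    [0,0,0,0],
    [0,0,0,0],
  ],
  hand=0.05,
)

```text
clock: 43.02
position: [0.4641, -0.0612, 0.0299]
ee_rot: [0.212, 3.133, 0.0]
force: [-1.2, 0.4, 8.1]
width: 0.716
gripper_force: 35.0
```

Run:
```python
from h import *
look(cols=('yellow','orange'))
to((669,26,240,-7.6),(669,26,166,-7.6))
```

```text
scene yellow [469, 181, 38, 40, 317] 27 (534, 573, 124, 53, 28.8)
scene yellow [240, 188, 41, 74, 2141] 131 (671, 24, 150, 62, -7.8)
scene orange [222, 154, 21, 6, 61] 102 (489, -63, 34, 0, 81.6)
scene orange [215, 161, 30, 37, 904] 70 (506, -68, 65, 60, -7.3)
side yellow [189, 95, 14, 9, 85] 381 (409, -99, 5, 3, 75.0)
side yellow [269, 146, 62, 37, 2037] 132 (668, 26, 148, 68, -7.4)
side orange [197, 198, 64, 40, 1227] 72 (458, -86, 146, 105, -8.2)
side orange [446, 328, 39, 45, 1027] 171 (750, -565, 20, 8, -54.6)
t 43.1 pos [464.1 -61.2  29.9] yaw 172.3 tilt 0.07 q7 1.56 F [-0.6  0.4  8. ] w 65.7
(669, 26, 240, -7.6) -> [-0.1916  0.114  -0.2099] -0.002
(669, 26, 166, -7.6) -> [-0.1915  0.114  -0.1359] -0.002
```

Emit:
jog_arm(
  moves=[
    [0,0,-0.03,0],
    [0,0,-0.07,0],
    [0,0,-0.12,0],
    [0,0,-0.17,0],
    [0,0,-0.21,0],
    [0,0,-0.21,0],
    [-0.032,0.019,-0.21,0],
    [-0.064,0.038,-0.21,0],
    [-0.096,0.057,-0.21,0],
    [-0.128,0.076,-0.21,0],
    [-0.16,0.095,-0.21,0],
    [-0.193,0.114,-0.21,-0.002],
    [-0.193,0.114,-0.21,-0.002],
    [-0.193,0.114,-0.21,-0.002],
    [-0.193,0.114,-0.18,-0.002],
    [-0.193,0.114,-0.15,-0.002],
    [-0.193,0.114,-0.14,-0.002],
    [-0.193,0.114,-0.14,-0.002],
  ],
)

```text
clock: 45.38
position: [0.6695, 0.0252, 0.1691]
ee_rot: [-0.209, -3.133, 0.0]
force: [-0.9, 0.3, -1.3]
width: 0.719
gripper_force: 35.0
```

Run:
```python
from h import *
d=arm.get_image('scene');P=cloud(d);m=mask(d,'orange')
for a,b in((.08,.135),(.145,.19),(.2,.22)):
    k=cv2.inRange(P,np.array([.56,-.06,a]),np.array([.78,.1,b]));
    p=P[k>0];print(a,rect(p),p.max(0),p.min(0))
cv2.imwrite('pics/st1.png',cv2.resize(d['color'][110:290,200:330,::-1],None,fx=2.5,fy=2.5))
d=arm.get_image('side');cv2.imwrite('pics/st2.png',cv2.resize(d['color'][70:250,220:350,::-1],None,fx=2.5,fy=2.5))
cv2.imwrite('pics/sto.png',np.hstack([cv2.imread('pics/st1.png'),cv2.imread('pics/st2.png')]))
to((670.5,26,157.9,-7.6))
```

```text
0.08 (688, 24, 115, 66, -7.8) [0.74876142 0.06330772 0.13127538] [ 0.63568018 -0.01579312  0.08001025]
0.145 (710, 18, 99, 68, 81.6) [0.74792477 0.07180073 0.18970917] [ 0.6715503  -0.02658523  0.14505925]
0.2 (671, 21, 150, 70, -8.1) [0.7481449  0.06552931 0.21395844] [ 0.60112242 -0.01549289  0.20005203]
t 45.5 pos [670.7  25.5 170.5] yaw 172.4 tilt 0.1 q7 1.39 F [-0.7  0.4 -1.7] w 65.7
(670.5, 26, 157.9, -7.6) -> [0.0003 0.0005 0.0126] -0.001
```

View pics/sto.png

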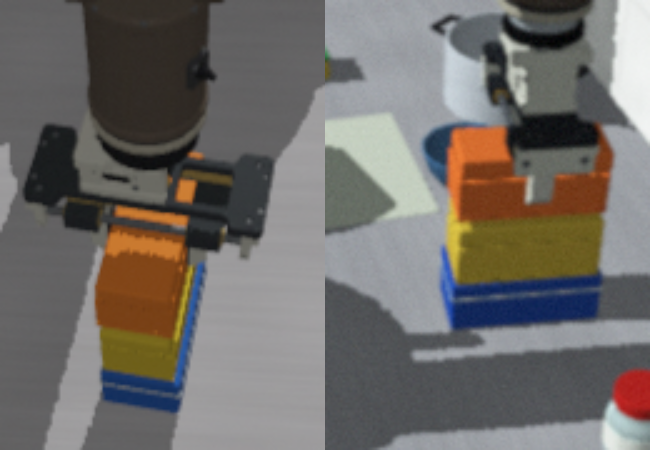

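The orange box is lined up over the yellow one, with matching ends at x≈0.748. I'll lower it and release.

Emit:
jog_arm(
  moves=[
    [0,0,0.004,0],
    [0,0,0.008,0],
    [0,0,0.01,0],
    [0,0,0.0115,0],
    [0,0,0.0115,0],
    [0,0,0.0115,0],
  ],
)

```text
clock: 46.22
position: [0.6703, 0.0257, 0.158]
ee_rot: [0.209, 3.134, 0.0]
force: [-2.5, 0.2, 2.5]
width: 0.721
gripper_force: 35.0
```

Emit:
jog_arm(
  moves=[
    [0,0,0,0],
    [0,0,0,0],
    [0,0,0,0],
    [0,0,0,0],
    [0,0,-0.04,0],
    [0,0,-0.1,0],
    [0,0,-0.13,0],
    [0,0,-0.13,0],
    [0,0,-0.13,0],
  ],
  hand=0.0918,
)

```text
clock: 47.35
position: [0.6698, 0.0257, 0.2869]
ee_rot: [-0.208, -3.134, 0.0]
force: [-0.7, 0.6, -0.6]
width: 1.001
gripper_force: 0.0
```

Run:
```python
from h import *
look(cols=('yellow','orange','blue','bowl','red'))
to((670,26,300,-7.6))
```

```text
scene yellow [274, 139, 22, 7, 72] 375 (659, 69, 38, 5, 82.5)
scene yellow [469, 181, 38, 40, 317] 27 (535, 573, 123, 52, 30.4)
scene yellow [240, 198, 41, 64, 524] 129 (697, 48, 140, 56, -34.3)
scene orange [239, 178, 42, 69, 589] 195 (690, 47, 148, 56, -32.9)
scene bowl [241, 207, 41, 68, 502] 63 (689, 54, 169, 65, -31.1)
scene bowl [340, 224, 48, 44, 1653] 55 (687, 264, 112, 109, -3.0)
scene red [152, 229, 22, 21, 359] 79 (710, -200, 48, 48, -74.8)
side yellow [189, 95, 33, 10, 217] 31 (515, 565, 108, 26, -10.1)
side yellow [269, 156, 62, 27, 1199] 125 (660, -2, 152, 39, -21.9)
side orange [269, 124, 65, 38, 2161] 199 (667, 23, 148, 62, -7.7)
side orange [446, 327, 37, 45, 1017] 171 (749, -565, 19, 7, -57.5)
side blue [268, 180, 62, 21, 696] 58 (665, -7, 154, 8, -7.5)
side bowl [260, 120, 31, 22, 213] 57 (672, 283, 115, 63, 32.6)
side bowl [304, 182, 11, 10, 48] 59 (689, -10, 24, 5, -16.1)
side bowl [317, 182, 11, 15, 68] 51 (724, -14, 25, 5, 1.4)
side bowl [278, 184, 22, 13, 107] 57 (637, -4, 51, 6, -5.0)
side red [336, 219, 22, 18, 309] 79 (707, -202, 50, 47, 45.1)
side red [472, 316, 20, 20, 297] 193 (758, -560, 27, 25, -37.8)
t 47.5 pos [669.5  25.7 286.2] yaw 172.4 tilt 0.14 q7 1.38 F [-1.   0.6  0.4] w 91.5
(670, 26, 300, -7.6) -> [-0.0004  0.0003 -0.0138] -0.0
```

The stack top reads 199 mm against 196 nominal, it is centred and square, and the bowl and jar have not moved. Handing in.

```bash
python3 -c "
from cell import arm
print(arm.sign_off())"
```

```text
the job is handed in; nothing more can be done
None
```

I packed and closed both boxes (two rolls in yellow, one carton in orange), stacked yellow on blue and orange on yellow, and handed the job in at about 47 s; no verdict came back.

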